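# Clear the craft board into its drawer

## Robot

A 7-joint arm with a two-finger parallel gripper is mounted at the origin on a cart in front of the work surface, level with it; the furniture and walls round the work are solid. World frame = base frame: x ahead of the robot, y to its left, z up, the work surface at z = 0. Lengths are in m, angles in degrees, forces in N, time in s.
With the tool pointing down it reaches from about 0.4 to 0.875 m from the base axis. Payload 6.5 kg.
Tool frame: the origin (TCP) lies midway between the tips of the shut fingers; the grasp point (between the pads) lies 19 mm behind it; z points along the fingers, y is the line along which they close (so a half turn about z gives the same grasp; the last joint's range is limited). The gripper opens to 88 mm and grips with 3 to 60 N. Pads are 18 mm wide; open, the fingers measure 123 mm over their backs; the gripper's body (75 mm by 187 mm) begins 45 mm behind the grasp point.
Start: joints at [-71.975, 30.733, -0.252, 88.115, 0.149, 61.152, -4.079], TCP at [0.242, 0.603, 0.239] pointing down, gripper open.
Joint ranges: [-154.64, 154.64], [-21.42, 123.67], [-72.66, 72.17], [13.99, 137.28], [-74.86, 254.86], [10.95, 109.41], [-158.01, 158.01]. Speed limits (degrees/s): [136.94, 136.94, 180, 180, 180, 180, 180].

## Interface

Orientations are given as a 3x3 rotation matrix whose columns are the frame's x, y, z axes.
In Python, from bench import robot gives the robot as it stands.
- The arm moves only by the shell command python3 nudge.py FILE [FORCE], which reads ROWS from the file FILE. ROWS is a JSON list of rows, 1 to 12 of them, each an object with the fields jaw (the opening from 0.0 (shut) to 1.0 (fully open)), tx, ty, tz (the shift in m), turn (a turn about the tool's z in degrees); a field left out counts as zero (the opening has to be given); each row is the pose to reach, as a shift and turn from the pose commanded when the command began, along the tool's axes at that moment; what a row does not reach only later rows make up. A row lasts 1/8 s, in which the tool goes at most 0.0625 m and 10.7 degrees, less where a joint would pass 70% of its speed; a pose out of reach is approached as far as the arm can. The fingers move at their own pace and stop on an object; FORCE is the grip in N (left out, the last holds). Time passes only in rows, so rows that do not move let the fingers close. It prints the time, the measured TCP pose, the force, the opening and the grip force at its end. Input that does not fit is refused with a message, and nothing moves.
- robot.read_state(): the state, without advancing time (a new reading comes with each control period).
- robot.camera(name): name is "scene" or "top"; returns a dict with "pixels" (420x560x3 uint8, red, green, blue), "fx", "fy", "cx", "cy" (pixels), "origin" and "orientation" of the camera in the world. Camera axes: x right, y down, z forward; pixel columns grow to the right and rows downward; lengths in m; the calibration is good to about 2 mm. A picture is of the moment at which its call begins. There is no depth.
- robot.finish_job(): hands the job in; it is judged then, once.
The state is a dict: "time_s": time; "joints": joint angles; "qd": joint speeds; "joint_efforts": joint torques, N m; "tcp_pos": TCP position; "tcp_rot": TCP orientation; "contact_force": force on the tool from outside, world axes, zero at the start; "ft_torque": the same for the moment, N m; "finger_gap": opening from 0.0 (shut) to 1.0 (fully open); "finger_force": force on a finger pad.
Only numpy, scipy, OpenCV 4.12 (cv2) and the standard library are available. Lean on these libraries where they do the work, as an engineer would, in place of code of your own. Each camera call takes 0.05 s, during which the arm holds its last target. There are 200 camera calls.

## Task

Clear the little things off the green craft board: with the fingers, sweep the eraser and the three clothes pegs over the board's open edge into the pulled-out drawer, then push the drawer fully shut so its front sits flush against the board. Only sweep and push - do not pinch, press down on or pick up anything - and leave the roll of masking tape and everything else around where it is.

Things in the scene. Friction and masses are not known exactly. Their poses are not given: they have to be found in the camera images.
- craft_board: fixed plywood box 290 (x) x 230 (y) x 64 mm topped by a green mat, a full-width drawer under it. Origin: centre of its underside; -x points to the drawer side. Flat working surface 64 mm above the origin, from x = -145 mm (open edge, no lip) to +137 mm; the other three edges have a lip 8 mm wide and 8 mm high (inner faces at y = -107, +107, x = +137 mm)
- parts_drawer (a joint): how far the drawer is pulled out, in m: 0 = shut, 0.115 = against its stop. It slides out along the board's -x. It starts 0.092 to 0.115 out, slides with about 1.2 N friction (more when fast) and stays where it is left
- drawer_in (a point): point moving with the drawer: on its inner floor, midway between the sides, at the front panel's inner face; 9.5 mm above the board's underside. Axes as the board's. The inside reaches 259 mm to +x, 98 mm to either side, 44 mm up; the board covers what is not pulled out, 46 mm above this floor
- drawer_front (a point): centre of the drawer's outer front face, moving with it, 26.5 mm above the board's underside; 157.5 mm from the board's origin along -x when shut. Front panel 12 mm thick, 230 mm wide, from 4.5 to 62.5 mm above the board's underside, with a finger notch 72 mm wide and 14 mm deep in the middle of its upper edge
- eraser: blue and white eraser lying flat, 21 x 45 x 13 mm (x, y, z), about 16 g; origin at the centre of its underside, y along its length. It starts on the board, like the pegs, its length within 0.3 rad of the board's y
- peg_purple: purple: a spring clothes peg lying flat, a plain bar 15 x 72 x 12 mm (x, y, z) to the touch; weighs about 12 g. Origin at the centre of its underside, y along its length
- peg_wood_1: wooden: a spring clothes peg lying flat, a plain bar 15 x 72 x 12 mm (x, y, z) to the touch; weighs about 12 g. Origin at the centre of its underside, y along its length
- peg_wood_2: wooden, like peg_wood_1: a spring clothes peg lying flat, a plain bar 15 x 72 x 12 mm (x, y, z) to the touch; weighs about 12 g. Origin at the centre of its underside, y along its length
- tape_roll: roll of masking tape lying flat on the board near its back, 100 mm across, 25 mm high, 150 g, loose; origin at the centre of its underside. It must stay where it is
- tube_blue: bystander: paint tube with blue cap, 38 x 112 x 25 mm, lying left of the board; origin at the centre of its underside, y along its length
- paint_marker: bystander: golden paint marker lying to the right, 15 x 130 x 15 mm; origin at the centre of its underside, y along its length

How it is judged (in metres and radians):
On the way:
1. the eraser and all three pegs lie in the pulled-out drawer (x of eraser in the frame of drawer_in between -0.002 and 0.26 m and y of eraser in the frame of drawer_in between -0.105 and 0.105 m and z of eraser in the frame of drawer_in between -0.006 and 0.046 m and x of peg_purple in the frame of drawer_in between -0.002 and 0.26 m and y of peg_purple in the frame of drawer_in between -0.105 and 0.105 m and z of peg_purple in the frame of drawer_in between -0.006 and 0.046 m and x of peg_wood_1 in the frame of drawer_in between -0.002 and 0.26 m and y of peg_wood_1 in the frame of drawer_in between -0.105 and 0.105 m and z of peg_wood_1 in the frame of drawer_in between -0.006 and 0.046 m and x of peg_wood_2 in the frame of drawer_in between -0.002 and 0.26 m and y of peg_wood_2 in the frame of drawer_in between -0.105 and 0.105 m and z of peg_wood_2 in the frame of drawer_in between -0.006 and 0.046 m and value of joint parts_drawer above 0.05 m), for 0.2 s.
At the end, for the whole second after the job is handed in: the drawer is shut to within 4 mm; the eraser and the three pegs lie still inside it; the tape roll, blue tube and marker are within 15 mm of where they started (x of eraser in the frame of drawer_in between -0.002 and 0.26 m and y of eraser in the frame of drawer_in between -0.105 and 0.105 m and z of eraser in the frame of drawer_in between -0.006 and 0.046 m and x of peg_purple in the frame of drawer_in between -0.002 and 0.26 m and y of peg_purple in the frame of drawer_in between -0.105 and 0.105 m and z of peg_purple in the frame of drawer_in between -0.006 and 0.046 m and x of peg_wood_1 in the frame of drawer_in between -0.002 and 0.26 m and y of peg_wood_1 in the frame of drawer_in between -0.105 and 0.105 m and z of peg_wood_1 in the frame of drawer_in between -0.006 and 0.046 m and x of peg_wood_2 in the frame of drawer_in between -0.002 and 0.26 m and y of peg_wood_2 in the frame of drawer_in between -0.105 and 0.105 m and z of peg_wood_2 in the frame of drawer_in between -0.006 and 0.046 m and value of joint parts_drawer below 0.004 m and linear speed of each of eraser, peg_purple, peg_wood_1, peg_wood_2 below 0.02 m/s and distance of each of tape_roll, tube_blue, paint_marker from where it was at the start of the episode below 0.015 m); the robot touches nothing.
It fails at once if the eraser or a peg is lifted more than 40 mm off the board (height (world z) of any of eraser, peg_purple, peg_wood_1, peg_wood_2 above 0.104 m).
It fails at once if the eraser or a peg is pinched or pressed by the fingers with more than 25 N (contact force between the fingers and eraser above 25 N or contact force between the fingers and peg_purple above 25 N or contact force between the fingers and peg_wood_1 above 25 N or contact force between the fingers and peg_wood_2 above 25 N).
It fails at once if the tape roll is moved more than 15 mm (distance of tape_roll from where it was at the start of the episode above 0.015 m).
It fails at once if the blue tube or the marker is moved more than 15 mm (distance of any of tube_blue, paint_marker from where it was at the start of the episode above 0.015 m).
It also fails if it takes over 61 s, if anything falls off the work surface, if the arm or the gripper's body presses on something with over 40 N, if the wrist force passes 120 N, or if a joint passes its speed limit or range.

## Working session

There is one attempt and no reset: what is moved stays moved. The work goes in short steps, Python scripts to look and compute and a shell command to move; the robot and the scene stay as the last step left them, time stands still between calls to the robot, and variables do not carry over. Pictures are saved under pics/ and viewed, at most 10 in all, crops included, and the job is handed in when it is done.

```bash
ls; mkdir -p pics
python3 - <<'E'
from bench import robot
import cv2,pickle
for n in("top","scene"):
    c=robot.camera(n); cv2.imwrite(f"pics/{n}0.png",c["pixels"][:,:,::-1]); pickle.dump(c,open(f"{n}0.pkl","wb"))
    print(n,c["fx"],c["fy"],c["cx"],c["cy"],c["origin"],c["orientation"])
s=robot.read_state();print(s["tcp_pos"],s["tcp_rot"],s["time_s"])
E
```

```text
bench.py
nudge.py
pics
top 418.8834197589951 418.8834197589951 275.18238309487816 212.80986421502817 [ 0.36516559 -0.05279029  1.1413893 ] [[-0.01407391 -0.98540114  0.16966589]
 [-0.99953938  0.01842764  0.02411327]
 [-0.02688779 -0.16924837 -0.9852066 ]]
scene 497.07169559835523 497.07169559835523 289.40483464140505 207.7909750623299 [-0.3550842   0.60528089  0.64640372] [[-0.57304746 -0.3766719   0.72782889]
 [-0.81921614  0.23901878 -0.5213012 ]
 [ 0.02239474 -0.8949795  -0.4455448 ]]
[0.24137187 0.60296212 0.23796191] [[-9.28408437e-01  3.71560970e-01 -4.68873527e-04]
 [ 3.71561257e-01  9.28407389e-01 -1.39752781e-03]
 [-8.39611401e-05 -1.47169184e-03 -9.99998914e-01]] 0.1
```

View pics/top0.png

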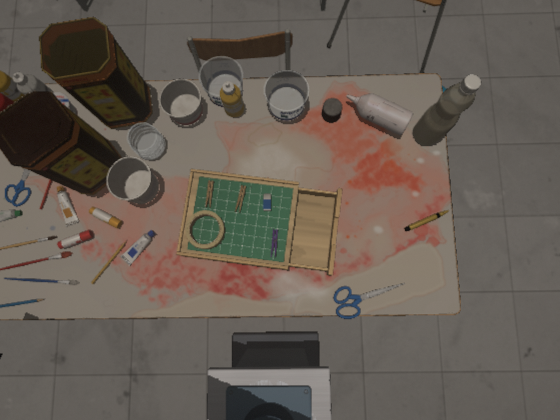

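View pics/scene0.png

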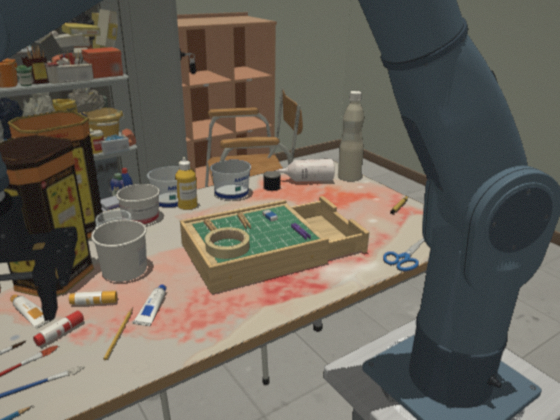

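The top view shows the board at about (240,220) px with the drawer pulled out to the right (world -y). The tape is at (207,229), wooden pegs at (210,194) and (240,198), the eraser at (267,202) and the purple peg at (275,242). The tube lies at (140,246) and the marker at (427,220).

```bash
cat > h.py <<'E'
import cv2,numpy as np
def ray(c,uv,z):
    uv=np.atleast_2d(uv).astype(float)
    d=np.c_[(uv[:,0]-c["cx"])/c["fx"],(uv[:,1]-c["cy"])/c["fy"],np.ones(len(uv))]@np.array(c["orientation"]).T
    o=np.array(c["origin"]); return (o+d*((z-o[2])/d[:,2])[:,None])[:,:2]
def proj(c,p):
    q=(np.atleast_2d(p)-c["origin"])@np.array(c["orientation"])
    return np.c_[c["fx"]*q[:,0]/q[:,2]+c["cx"],c["fy"]*q[:,1]/q[:,2]+c["cy"]]
def rect_world(c,cnt,z):
    (x,y),(w,h),a=cv2.minAreaRect(ray(c,cnt.reshape(-1,2),z).astype(np.float32)*1000)
    return round(x),round(y),round(w),round(h),round(a,1)
E
python3 - <<'E'
import pickle,cv2,numpy as np
from h import *
c=pickle.load(open("top0.pkl","rb")); im=c["pixels"]
hsv=cv2.cvtColor(im,cv2.COLOR_RGB2HSV)
roi=np.zeros(im.shape[:2],np.uint8); roi[165:280,170:350]=255
g=cv2.inRange(hsv,(60,70,40),(95,255,255))&roi
cnts=cv2.findContours(g,cv2.RETR_EXTERNAL,2)[0]
m=max(cnts,key=cv2.contourArea); hull=cv2.convexHull(np.vstack([k for k in cnts if cv2.contourArea(k)>20]))
print("mat",rect_world(c,hull,.064),ray(c,cv2.boxPoints(cv2.minAreaRect(hull)),.064).round(3).tolist())
inner=np.zeros_like(g); cv2.fillPoly(inner,[hull],255)
ng=cv2.morphologyEx(inner&~g,cv2.MORPH_OPEN,np.ones((2,2)))
for k in cv2.findContours(ng,cv2.RETR_EXTERNAL,2)[0]:
    if cv2.contourArea(k)>25:
        mm=np.zeros_like(g);cv2.drawContours(mm,[k],-1,255,-1)
        print(cv2.boundingRect(k),rect_world(c,k,.076),np.array(cv2.mean(hsv,mm)[:3]).round())
cv2.imwrite("pics/crop0.png",cv2.resize(im[165:280,170:350,::-1],None,fx=4.4,fy=4.4,interpolation=cv2.INTER_CUBIC))
E
```

```text
mat (538, 65, 248, 193, 81.5) [[0.459, 0.197], [0.652, 0.177], [0.615, -0.072], [0.425, -0.045]]
(271, 229, 10, 33) (466, -27, 21, 83, 84.1) [102.  63.  83.]
(262, 194, 11, 19) (575, -6, 26, 48, 89.3) [ 71.  77. 100.]
(234, 185, 15, 30) (584, 60, 26, 78, 77.7) [37. 84. 92.]
(194, 180, 33, 72) (545, 145, 184, 83, 4.3) [ 41.  77. 100.]
```

View pics/crop0.png

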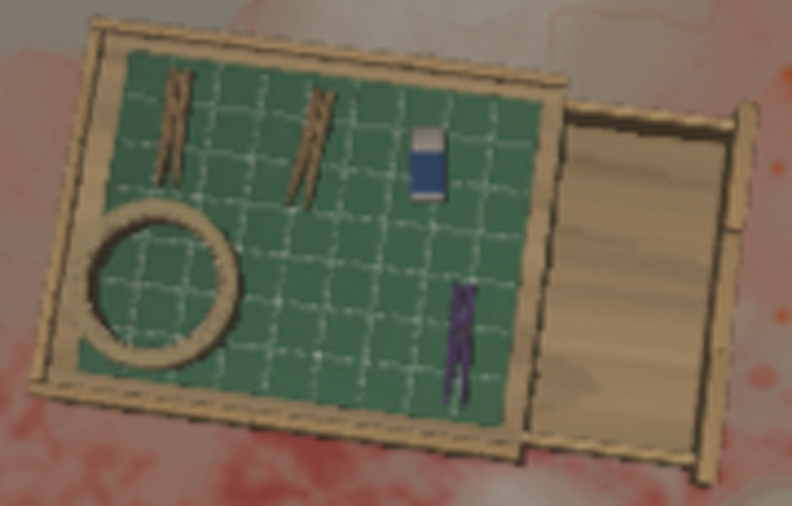

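The crop shows the pegs and eraser well separated, with wood_1 about 6 mm from the tape. I'll fit the board frame from its outer corners and express the objects in board coordinates.

```bash
cat >> h.py <<'E'
def crop(p): return (np.atleast_2d(p)+.5)/4.4-.5+[170,165]
E
python3 - <<'E'
import pickle
from h import *
c=pickle.load(open("top0.pkl","rb"))
L=np.array([[95,18],[30,390],[565,80],[520,460]])
B=np.array([[145,-115],[145,115],[-145,-115],[-145,115]])/1000
W=ray(c,crop(L),.072)
mb,mw=B.mean(0),W.mean(0)
U,S,V=np.linalg.svd((B-mb).T@(W-mw)); R=(U@V).T; t=mw-R@mb
print("R",R,"t",t,"resid",((W-t)@R-B).round(4).tolist(), np.degrees(np.arctan2(R[1,0],R[0,0])))
np.savez("board.npz",R=R,t=t)
b=lambda p,z:((ray(c,crop(p),z)-t)@R*1000).round().tolist()
print("wood1 ends",b([[181,70],[168,187]],.076)); print("w1 sides",b([[168,70],[195,72],[157,184],[181,187]],.076))
print("wood2 ends",b([[322,90],[300,205]],.076)); print("w2 sides",b([[312,90],[336,92],[286,203],[314,208]],.076))
print("eraser",b([[413,127],[445,127],[411,200],[443,202]],.077)); print("purple",b([[450,283],[478,285],[443,402],[470,405]],.076))
print("tape top L/R/T/B",b([[78,280],[240,285],[165,198],[150,368]],.089))
print("drawer front top",b([[757,105],[712,487],[738,103],[695,482]],.0625))
s={"start":(.24137,.60296)}; print(((np.array(s["start"])-t)@R).round(4))
t0=((ray(c,[[185,100],[130,180],[148,140]],.1)-t)@R).round(3); print("buckets",t0.tolist())
E
```

```text
R [[ 0.15052539 -0.98860614]
 [ 0.98860614  0.15052539]] t [0.53827489 0.06969009] resid [[-0.0013, 0.0014], [-0.0017, -0.0027], [0.003, 0.0026], [0.0, -0.0013]] 81.34262518662601
wood1 ends [[86.0, -88.0], [82.0, -17.0]]
w1 sides [[94.0, -87.0], [77.0, -88.0], [89.0, -17.0], [74.0, -18.0]]
wood2 ends [[0.0, -87.0], [3.0, -16.0]]
w2 sides [[6.0, -86.0], [-8.0, -86.0], [11.0, -16.0], [-6.0, -15.0]]
eraser [[-57.0, -71.0], [-75.0, -74.0], [-62.0, -28.0], [-80.0, -29.0]]
purple [[-91.0, 18.0], [-107.0, 17.0], [-97.0, 87.0], [-112.0, 87.0]]
tape top L/R/T/B [[122.0, 47.0], [28.0, 37.0], [80.0, -8.0], [72.0, 91.0]]
drawer front top [[-258.0, -114.0], [-257.0, 114.0], [-246.0, -114.0], [-247.0, 112.0]]
[0.4825 0.3738]
buckets [[0.185, -0.291], [0.289, -0.056], [0.262, -0.169]]
```

```bash
cat > go.py <<'E'
import sys,numpy as np
from bench import robot
b=np.load("board.npz");s=robot.read_state();p=np.array(s["tcp_pos"]);T=np.array(s["tcp_rot"])
x,y,z=map(float,sys.argv[1:4]); w=np.r_[b["R"]@[x,y]+b["t"],z]
yaw=np.degrees(np.arctan2(T[1,1],T[0,1])); bx=np.degrees(np.arctan2(b["R"][1,0],b["R"][0,0]))
print("now board",((p[:2]-b["t"])@b["R"]).round(4),p[2].round(4),"shift",(T.T@(w-p)).round(4),"turn",round(yaw-(bx-90),2),"t",s["time_s"])
E
python3 go.py -.04 -.052 .12
```

```text
now board [0.4825 0.3738] 0.238 shift [-0.5335 -0.4117  0.1186] turn 76.85 t 0.1
```

```bash
echo '[{"jaw": 0.3, "tx": -0.045, "ty": -0.034, "turn": 6}, {"jaw": 0.3, "tx": -0.09, "ty": -0.068, "turn": 13}, {"jaw": 0.3, "tx": -0.135, "ty": -0.103, "turn": 20}, {"jaw": 0.3, "tx": -0.18, "ty": -0.138, "turn": 27}, {"jaw": 0.3, "tx": -0.23, "ty": -0.174, "turn": 34}, {"jaw": 0.3, "tx": -0.275, "ty": -0.21, "turn": 41}, {"jaw": 0.3, "tx": -0.32, "ty": -0.245, "turn": 48}, {"jaw": 0.3, "tx": -0.365, "ty": -0.28, "turn": 55}, {"jaw": 0.3, "tx": -0.41, "ty": -0.315, "tz": 0.03, "turn": 62}, {"jaw": 0.3, "tx": -0.455, "ty": -0.35, "tz": 0.05, "turn": 69}, {"jaw": 0.3, "tx": -0.5, "ty": -0.385, "tz": 0.07, "turn": 76.85}, {"jaw": 0.3, "tx": -0.5335, "ty": -0.4117, "tz": 0.09, "turn": 76.85}]' > mv.in && python3 nudge.py mv.in
python3 go.py -.04 -.052 .069
```

```text
time_s: 1.6
tcp_pos: [0.5846, 0.0205, 0.1478]
tcp_rot: [[0.154, 0.988, -0.0], [0.988, -0.154, -0.001], [-0.001, 0.0, -1.0]]
contact_force: [-1.2, -0.2, 0.5]
finger_gap: 0.297
finger_force: 0.0
now board [-0.0417 -0.0532] 0.1478 shift [ 0.0018 -0.0012  0.0788] turn -0.17 t 1.6
```

Lower, then sweep the eraser past the edge (tool x = board x).

```bash
echo '[{"jaw": 0.3, "tx": 0.002, "ty": -0.001, "tz": 0.03}, {"jaw": 0.3, "tx": 0.002, "ty": -0.001, "tz": 0.055}, {"jaw": 0.3, "tx": 0.002, "ty": -0.001, "tz": 0.07}, {"jaw": 0.3, "tx": 0.002, "ty": -0.001, "tz": 0.0785}, {"jaw": 0.3, "tx": 0.002, "ty": -0.001, "tz": 0.0785}]' > mv.in && python3 nudge.py mv.in
python3 go.py -.145 -.052 .069
```

```text
time_s: 2.22
tcp_pos: [0.5832, 0.0251, 0.0702]
tcp_rot: [[0.151, 0.989, -0.0], [0.989, -0.151, -0.0], [-0.0, -0.0, -1.0]]
contact_force: [0.1, 0.2, 0.2]
finger_gap: 0.297
finger_force: 0.0
now board [-0.0373 -0.0511] 0.0702 shift [-0.1077  0.0009  0.0012] turn -0.0 t 2.225
```

```bash
echo '[{"jaw": 0.3, "tx": -0.008}, {"jaw": 0.3, "tx": -0.018}, {"jaw": 0.3, "tx": -0.033}, {"jaw": 0.3, "tx": -0.05}, {"jaw": 0.3, "tx": -0.068}, {"jaw": 0.3, "tx": -0.088}, {"jaw": 0.3, "tx": -0.108}, {"jaw": 0.3, "tx": -0.123}, {"jaw": 0.3, "tx": -0.128}, {"jaw": 0.3, "tx": -0.128, "tz": -0.03}, {"jaw": 0.3, "tx": -0.128, "tz": -0.05}]' > mv.in && python3 nudge.py mv.in
python3 go.py -.07 .052 .12
```

```text
time_s: 3.6
tcp_pos: [0.5643, -0.101, 0.1211]
tcp_rot: [[0.15, 0.989, 0.0], [0.989, -0.15, 0.0], [0.0, 0.0, -1.0]]
contact_force: [0.1, -0.5, -0.3]
finger_gap: 0.302
finger_force: 0.0
now board [-0.1648 -0.0514] 0.1211 shift [ 0.0949 -0.1033  0.0011] turn 0.04 t 3.6
```

```bash
python3 go.py -.07 .052 .12
python3 - <<'E'
from bench import robot
import cv2
im=robot.camera("top")["pixels"];a=im[165:280,170:350,::-1]
b=robot.camera("scene")["pixels"][170:300,170:390,::-1]
a=cv2.resize(a,(500,320));b=cv2.resize(b,(500,280+0))
cv2.imwrite("pics/a1.png",cv2.vconcat([a,b]))
E
```

```text
now board [-0.1648 -0.0514] 0.1211 shift [ 0.0949 -0.1033  0.0011] turn 0.04 t 3.6
```

View pics/a1.png

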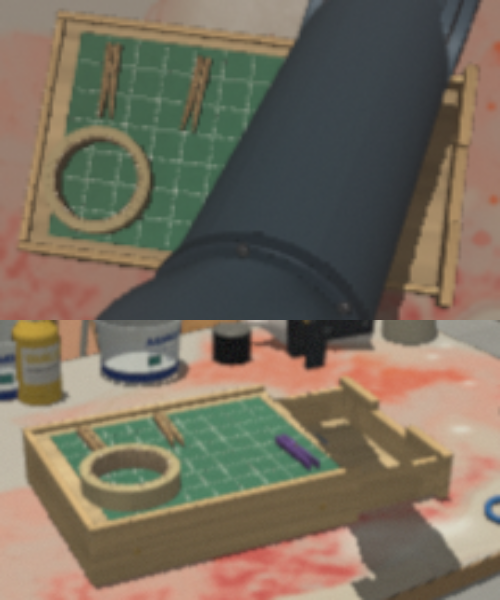

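The eraser has left the board, and the pegs and tape are untouched. The arm hides the drawer from above. Next is the purple peg.

```bash
echo '[{"jaw": 0.3, "tx": 0.04, "ty": -0.04}, {"jaw": 0.3, "tx": 0.08, "ty": -0.08}, {"jaw": 0.3, "tx": 0.095, "ty": -0.103, "tz": 0.01}, {"jaw": 0.3, "tx": 0.095, "ty": -0.103, "tz": 0.035}, {"jaw": 0.3, "tx": 0.095, "ty": -0.103, "tz": 0.05}, {"jaw": 0.3, "tx": 0.095, "ty": -0.103, "tz": 0.0515}, {"jaw": 0.3, "tx": 0.095, "ty": -0.103, "tz": 0.0515}]' > mv.in && python3 nudge.py mv.in
python3 go.py -.168 .052 .069
```

```text
time_s: 4.58
tcp_pos: [0.4768, 0.0076, 0.0688]
tcp_rot: [[0.151, 0.988, 0.0], [0.988, -0.151, -0.0], [-0.0, 0.0, -1.0]]
contact_force: [-0.3, 0.4, 0.9]
finger_gap: 0.302
finger_force: 0.0
now board [-0.0707  0.0515] 0.0688 shift [-0.0973 -0.0004 -0.0002] turn -0.05 t 4.575
```

```bash
echo '[{"jaw": 0.3, "tx": -0.01}, {"jaw": 0.3, "tx": -0.022}, {"jaw": 0.3, "tx": -0.036}, {"jaw": 0.3, "tx": -0.054}, {"jaw": 0.3, "tx": -0.074}, {"jaw": 0.3, "tx": -0.09}, {"jaw": 0.3, "tx": -0.1}, {"jaw": 0.3, "tx": -0.1, "tz": -0.03}, {"jaw": 0.3, "tx": -0.1, "tz": -0.05}, {"jaw": 0.3, "tx": -0.055, "ty": 0.03, "tz": -0.05}, {"jaw": 0.3, "tx": -0.01, "ty": 0.055, "tz": -0.05}, {"jaw": 0.3, "tx": 0.04, "ty": 0.08, "tz": -0.05}]' > mv.in && python3 nudge.py mv.in
python3 go.py .032 -.052 .069
```

```text
time_s: 6.08
tcp_pos: [0.5625, 0.0364, 0.1189]
tcp_rot: [[0.151, 0.988, 0.0], [0.988, -0.151, -0.0], [0.0, 0.0, -1.0]]
contact_force: [1.1, -0.8, 0.2]
finger_gap: 0.301
finger_force: 0.0
now board [-0.0292 -0.0289] 0.1189 shift [0.0613 0.023  0.0499] turn -0.04 t 6.075
```

```bash
echo '[{"jaw": 0.3, "tx": 0.03, "ty": 0.015}, {"jaw": 0.3, "tx": 0.062, "ty": 0.023}, {"jaw": 0.3, "tx": 0.062, "ty": 0.023, "tz": 0.02}, {"jaw": 0.3, "tx": 0.062, "ty": 0.023, "tz": 0.04}, {"jaw": 0.3, "tx": 0.062, "ty": 0.023, "tz": 0.05}, {"jaw": 0.3, "tx": 0.062, "ty": 0.023, "tz": 0.05}]' > mv.in && python3 nudge.py mv.in
python3 go.py -.168 -.052 .069
python3 - <<'E'
from bench import robot
import cv2
a=robot.camera("top")["pixels"][165:280,170:350,::-1]
b=robot.camera("scene")["pixels"][170:300,170:390,::-1]
cv2.imwrite("pics/a2.png",cv2.vconcat([cv2.resize(a,(500,320)),cv2.resize(b,(500,280))]))
E
```

```text
time_s: 6.82
tcp_pos: [0.5926, 0.092, 0.0677]
tcp_rot: [[0.152, 0.988, -0.002], [0.988, -0.152, -0.001], [-0.001, -0.002, -1.0]]
contact_force: [-0.2, 0.2, -0.0]
finger_gap: 0.298
finger_force: 0.0
now board [ 0.0303 -0.0504] 0.0677 shift [-0.1982  0.0019 -0.0011] turn -0.09 t 6.825
```

View pics/a2.png

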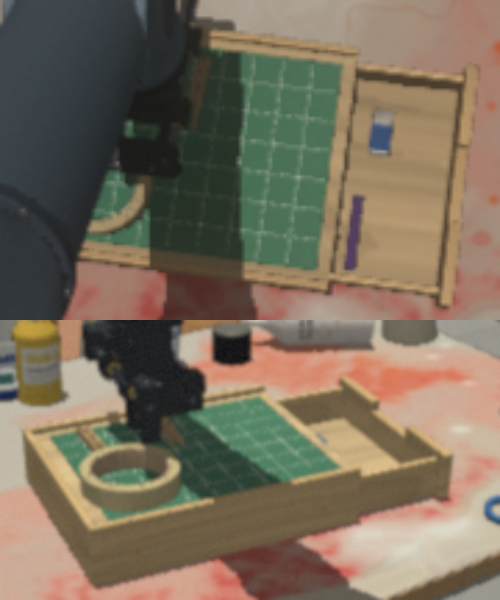

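Both the eraser (380,132) and the purple peg (355,232) lie in the drawer. Rake is behind wood_2, clear of the tape. Sweep it.

```bash
echo '[{"jaw": 0.3, "tx": -0.01}, {"jaw": 0.3, "tx": -0.024}, {"jaw": 0.3, "tx": -0.042}, {"jaw": 0.3, "tx": -0.064}, {"jaw": 0.3, "tx": -0.088}, {"jaw": 0.3, "tx": -0.112}, {"jaw": 0.3, "tx": -0.136}, {"jaw": 0.3, "tx": -0.16}, {"jaw": 0.3, "tx": -0.18}, {"jaw": 0.3, "tx": -0.197}, {"jaw": 0.3, "tx": -0.201, "tz": -0.01}, {"jaw": 0.3, "tx": -0.201, "tz": -0.05}]' > mv.in && python3 nudge.py mv.in
python3 go.py .118 -.055 .12
```

```text
time_s: 8.43
tcp_pos: [0.5618, -0.105, 0.1181]
tcp_rot: [[0.151, 0.989, -0.004], [0.989, -0.151, 0.001], [0.0, -0.004, -1.0]]
contact_force: [0.8, 0.6, 1.0]
finger_gap: 0.299
finger_force: 0.0
now board [-0.1691 -0.0496] 0.1181 shift [ 0.2871  0.0054 -0.0019] turn -0.0 t 8.425
```

```bash
echo '[{"jaw": 0.3, "tx": 0.04, "ty": 0.005, "tz": -0.01}, {"jaw": 0.3, "tx": 0.09, "ty": 0.005, "tz": -0.01}, {"jaw": 0.3, "tx": 0.14, "ty": 0.005, "tz": -0.01}, {"jaw": 0.3, "tx": 0.19, "ty": 0.005, "tz": -0.01}, {"jaw": 0.3, "tx": 0.24, "ty": 0.005, "tz": -0.01}, {"jaw": 0.3, "tx": 0.28, "ty": 0.005, "tz": -0.01}, {"jaw": 0.3, "tx": 0.287, "ty": 0.005, "tz": -0.01}, {"jaw": 0.3, "tx": 0.287, "ty": 0.005, "tz": -0.01}]' > mv.in && python3 nudge.py mv.in
python3 go.py .118 -.055 .069
python3 - <<'E'
from bench import robot
import cv2
a=robot.camera("top")["pixels"][165:280,170:350,::-1]
b=robot.camera("scene")["pixels"][170:300,170:390,::-1]
cv2.imwrite("pics/a3.png",cv2.vconcat([cv2.resize(a,(500,320)),cv2.resize(b,(500,280))]))
E
```

```text
time_s: 9.43
tcp_pos: [0.6113, 0.1777, 0.129]
tcp_rot: [[0.15, 0.989, 0.0], [0.989, -0.15, -0.0], [-0.0, 0.0, -1.0]]
contact_force: [-0.8, -0.5, -0.1]
finger_gap: 0.302
finger_force: 0.0
now board [ 0.1178 -0.0559] 0.129 shift [ 0.0003 -0.001   0.06  ] turn 0.05 t 9.425
```

View pics/a3.png

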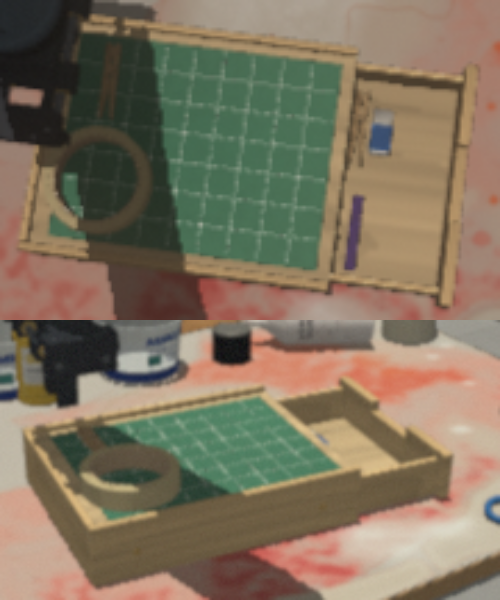

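Wood_2 lies in the drawer at (362,130), tape unmoved, wood_1 still at (110,80). Lower behind wood_1.

```bash
echo '[{"jaw": 0.3, "tz": 0.025}, {"jaw": 0.3, "tz": 0.045}, {"jaw": 0.3, "tz": 0.055}, {"jaw": 0.3, "tz": 0.0595}, {"jaw": 0.3, "tz": 0.0595}]' > mv.in && python3 nudge.py mv.in
python3 go.py -.168 -.052 .069
```

```text
time_s: 10.15
tcp_pos: [0.6117, 0.1774, 0.0693]
tcp_rot: [[0.151, 0.989, 0.0], [0.989, -0.151, -0.0], [-0.0, 0.0, -1.0]]
contact_force: [0.7, -0.6, 1.4]
finger_gap: 0.302
finger_force: 0.0
now board [ 0.1176 -0.0563] 0.0693 shift [-0.2856 -0.0042  0.0003] turn -0.02 t 10.15
```

```bash
echo '[{"jaw": 0.3, "tx": -0.008}, {"jaw": 0.3, "tx": -0.018}, {"jaw": 0.3, "tx": -0.03}, {"jaw": 0.3, "tx": -0.044}, {"jaw": 0.3, "tx": -0.06}, {"jaw": 0.3, "tx": -0.078}, {"jaw": 0.3, "tx": -0.098}, {"jaw": 0.3, "tx": -0.12}, {"jaw": 0.3, "tx": -0.144}, {"jaw": 0.3, "tx": -0.168}, {"jaw": 0.3, "tx": -0.192}, {"jaw": 0.3, "tx": -0.216}]' > mv.in && python3 nudge.py mv.in
echo '[{"jaw": 0.3, "tx": -0.024}, {"jaw": 0.3, "tx": -0.048}, {"jaw": 0.3, "tx": -0.066}, {"jaw": 0.3, "tx": -0.072}, {"jaw": 0.3, "tx": -0.072, "tz": -0.04}, {"jaw": 0.3, "tx": -0.02, "tz": -0.05}, {"jaw": 0.3, "tx": 0.04, "tz": -0.06}, {"jaw": 0.3, "tx": 0.1, "tz": -0.06}, {"jaw": 0.3, "tx": 0.14, "tz": -0.06}, {"jaw": 0.3, "tx": 0.14, "tz": -0.06}]' > mv.in && python3 nudge.py mv.in
python3 go.py -.30 0 .14
python3 - <<'E'
from bench import robot
import cv2
a=robot.camera("top")["pixels"][165:280,170:350,::-1]
b=robot.camera("scene")["pixels"][170:300,170:390,::-1]
cv2.imwrite("pics/a4.png",cv2.vconcat([cv2.resize(a,(500,320)),cv2.resize(b,(500,280))]))
E
```

```text
time_s: 11.65
tcp_pos: [0.5785, -0.0379, 0.0693]
tcp_rot: [[0.151, 0.988, 0.0], [0.988, -0.151, -0.0], [-0.0, 0.0, -1.0]]
contact_force: [0.3, 0.1, 0.9]
finger_gap: 0.303
finger_force: 0.0
time_s: 12.9
tcp_pos: [0.5998, 0.1084, 0.1289]
tcp_rot: [[0.143, 0.99, -0.0], [0.99, -0.143, 0.003], [0.003, -0.001, -1.0]]
contact_force: [-0.7, -0.5, -0.3]
finger_gap: 0.307
finger_force: 0.0
now board [ 0.0475 -0.055 ] 0.1289 shift [-0.3471 -0.0577 -0.012 ] turn 0.45 t 12.9
```

View pics/a4.png

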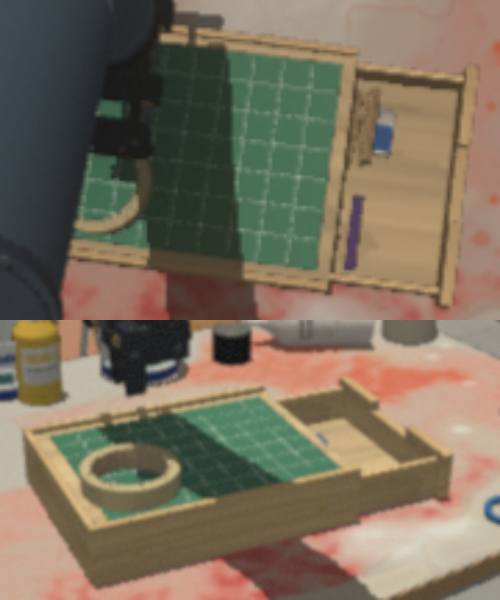

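All four pieces are in the drawer, with wood_1 partly on top of wood_2 at (368,125), and the tape is in place. Now go round to the drawer's front.

```bash
echo '[{"jaw": 0.3, "tx": -0.05, "ty": -0.01}, {"jaw": 0.3, "tx": -0.1, "ty": -0.02}, {"jaw": 0.3, "tx": -0.15, "ty": -0.03}, {"jaw": 0.3, "tx": -0.2, "ty": -0.04}, {"jaw": 0.3, "tx": -0.25, "ty": -0.05}, {"jaw": 0.3, "tx": -0.3, "ty": -0.056}, {"jaw": 0.3, "tx": -0.34, "ty": -0.056}, {"jaw": 0.3, "tx": -0.347, "ty": -0.056}, {"jaw": 0.3, "tx": -0.347, "ty": -0.056}]' > mv.in && python3 nudge.py mv.in
python3 go.py -.30 0 .030
```

```text
time_s: 14.12
tcp_pos: [0.4917, -0.2328, 0.1292]
tcp_rot: [[0.153, 0.988, -0.0], [0.988, -0.153, 0.0], [0.0, -0.0, -1.0]]
contact_force: [-0.1, 0.4, 0.2]
finger_gap: 0.301
finger_force: 0.0
now board [-0.306   0.0005] 0.1292 shift [0.006  0.0005 0.0992] turn -0.13 t 14.125
```

```bash
echo '[{"jaw": 0.3, "tz": 0.03}, {"jaw": 0.3, "tz": 0.065}, {"jaw": 0.3, "tz": 0.09}, {"jaw": 0.3, "tz": 0.099}, {"jaw": 0.3, "tx": 0.015, "tz": 0.099}, {"jaw": 0.3, "tx": 0.028, "tz": 0.099}, {"jaw": 0.3, "tx": 0.034, "tz": 0.099}, {"jaw": 0.3, "tx": 0.04, "tz": 0.099}, {"jaw": 0.3, "tx": 0.046, "tz": 0.099}, {"jaw": 0.3, "tx": 0.052, "tz": 0.099}, {"jaw": 0.3, "tx": 0.058, "tz": 0.099}]' > mv.in && python3 nudge.py mv.in
echo '[{"jaw": 0.3, "tx": 0.007}, {"jaw": 0.3, "tx": 0.014}, {"jaw": 0.3, "tx": 0.021}, {"jaw": 0.3, "tx": 0.028}, {"jaw": 0.3, "tx": 0.035}, {"jaw": 0.3, "tx": 0.042}, {"jaw": 0.3, "tx": 0.049}, {"jaw": 0.3, "tx": 0.056}, {"jaw": 0.3, "tx": 0.063}, {"jaw": 0.3, "tx": 0.068}]' > mv.in && python3 nudge.py mv.in
python3 go.py -.1665 0 .030
```

```text
time_s: 15.5
tcp_pos: [0.5013, -0.1747, 0.0303]
tcp_rot: [[0.151, 0.989, 0.0], [0.989, -0.151, -0.0], [-0.0, 0.0, -1.0]]
contact_force: [1.1, -1.9, 0.9]
finger_gap: 0.298
finger_force: 0.7
time_s: 16.75
tcp_pos: [0.5112, -0.107, 0.0301]
tcp_rot: [[0.15, 0.989, -0.0], [0.989, -0.15, 0.0], [0.0, -0.0, -1.0]]
contact_force: [-0.9, -1.2, 0.8]
finger_gap: 0.297
finger_force: 0.7
now board [-1.787e-01  1.000e-04] 0.0301 shift [0.0122 0.0001 0.0001] turn 0.01 t 16.75
```

```bash
echo '[{"jaw": 0.3, "tx": 0.004}, {"jaw": 0.3, "tx": 0.007}, {"jaw": 0.3, "tx": 0.009}, {"jaw": 0.3, "tx": 0.010}, {"jaw": 0.3, "tx": 0.010}]' > mv.in && python3 nudge.py mv.in
echo '[{"jaw": 0.3, "tx": 0.001}, {"jaw": 0.3, "tx": 0.002}, {"jaw": 0.3, "tx": 0.002}]' > mv.in && python3 nudge.py mv.in; python3 go.py -.1665 0 .03
```

```text
time_s: 17.38
tcp_pos: [0.5129, -0.0976, 0.0302]
tcp_rot: [[0.151, 0.989, 0.0], [0.989, -0.151, 0.0], [0.0, 0.0, -1.0]]
contact_force: [0.2, 0.0, -0.7]
finger_gap: 0.299
finger_force: 0.2
time_s: 17.75
tcp_pos: [0.5133, -0.0956, 0.0303]
tcp_rot: [[0.151, 0.989, 0.0], [0.989, -0.151, 0.0], [0.0, 0.0, -1.0]]
contact_force: [0.7, -1.0, -0.9]
finger_gap: 0.299
finger_force: 0.4
now board [-0.1672 -0.0002] 0.0303 shift [ 0.0007 -0.0002  0.0003] turn -0.01 t 17.75
```

```bash
echo '[{"jaw": 0.3, "tx": 0.001}, {"jaw": 0.3, "tx": 0.002}, {"jaw": 0.3, "tx": 0.002}]' > mv.in && python3 nudge.py mv.in|grep force:; echo '[{"jaw": 0.3, "tx": 0.001}, {"jaw": 0.3, "tx": 0.002}, {"jaw": 0.3, "tx": 0.002}]' > mv.in && python3 nudge.py mv.in|grep force:;  python3 go.py -.1665 0 .03
```

```text
contact_force: [-0.8, -5.4, 0.1]
finger_force: 2.5
contact_force: [-1.9, -11.0, -0.8]
finger_force: 4.8
now board [-0.1666 -0.0002] 0.0303 shift [ 0.0001 -0.0002  0.0003] turn -0.12 t 18.5
```

The force rose against the stop with the tool at the predicted shut position (-166.6 mm). Back off, retreat and look.

```bash
echo '[{"jaw": 0.3, "tx": -0.01}, {"jaw": 0.3, "tx": -0.05}, {"jaw": 0.3, "tx": -0.1}, {"jaw": 0.3, "tx": -0.13, "tz": -0.03}, {"jaw": 0.3, "tx": -0.15, "tz": -0.08}, {"jaw": 0.3, "tx": -0.2, "tz": -0.12}, {"jaw": 0.3, "tx": -0.25, "tz": -0.12}, {"jaw": 0.3, "tx": -0.28, "tz": -0.12}, {"jaw": 0.3, "tx": -0.28, "tz": -0.12}, {"jaw": 0.3, "tx": -0.28, "tz": -0.12}]' > mv.in && python3 nudge.py mv.in|grep -v rot
python3 - <<'E'
from bench import robot
import cv2
from h import *
c=robot.camera("top");a=c["pixels"][165:280,170:350,::-1]
b=robot.camera("scene")["pixels"][170:300,170:390,::-1]
cv2.imwrite("pics/a5.png",cv2.vconcat([cv2.resize(a,(500,320)),cv2.resize(b,(500,280))]))
E
```

```text
time_s: 19.75
tcp_pos: [0.4721, -0.367, 0.1499]
contact_force: [-0.1, 0.7, -0.2]
finger_gap: 0.301
finger_force: 0.0
```

View pics/a5.png

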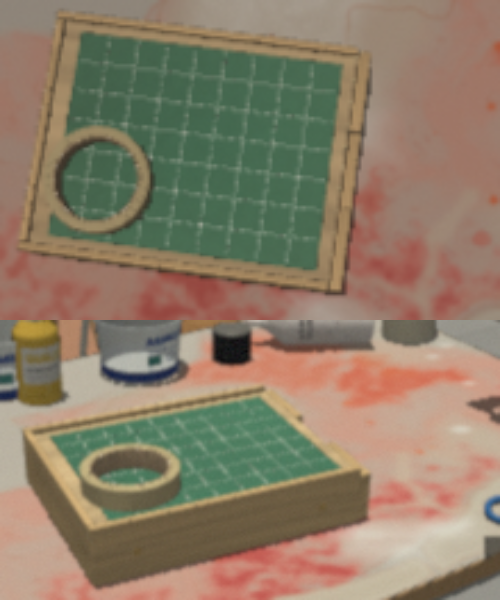

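The picture shows the drawer front flush at (350,170), the board empty but for the tape at (103,180), and the gripper clear. Hand in.

```bash
python3 -c "
from bench import robot
print(robot.finish_job())"
```

```text
the job is handed in; nothing more can be done
None
```

I swept the eraser and all three pegs into the drawer and pushed it shut: the last picture shows the front flush, with the tape roll where it started. I handed the job in at about 20 s; the hand-in gave no verdict, and I did not measure the tube and marker afterwards.

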